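Prise open the colour tin with the palette knife

ROBOT

A 7-joint arm with a two-finger parallel gripper is mounted at the origin on the work surface. World frame = base frame: x ahead of the robot, y to its left, z up, the work surface at z = 0. Lengths are in m, angles in rad, forces in N, time in s.
With the tool pointing down it reaches from about 0.425 to 0.925 m from the base axis. Payload 6.8 kg.
Tool frame: the origin (TCP) lies midway between the tips of the shut fingers; the grasp point (between the pads) lies 19 mm behind it; y points along the fingers, z is the direction in which the jaws open and shut, and the axes are right-handed (so a half turn about y gives the same grasp; the last joint's range is limited). The gripper opens to 85 mm and grips with 20 to 120 N. Pads are 22 mm wide; open, the fingers measure 114 mm over their backs; the gripper's body (76 mm by 85 mm) begins 54 mm behind the grasp point. The pads swing forward as they close: fully open they stand 13 mm farther back than shut.
Start: joints at [-1.279, 0.477, 0.022, 1.555, -0.011, 1.109, -0.083], TCP at [0.263, 0.622, 0.231] pointing down, gripper open.
Joint ranges: [-2.96, 2.96], [-0.34, 2.1], [-1.41, 1.46], [0.24, 2.44], [-1.37, 4.51], [0.17, 1.92], [-2.96, 2.96]. Speed limits (rad/s): [2.39, 2.39, 3.14, 3.14, 3.14, 3.14, 3.14].

INTERFACE

Orientations are given as a unit quaternion [w, x, y, z].
In Python, from station import bot gives the robot as it stands. The module is installed in compiled form; this text tells all that it offers.
- The arm moves only by the shell command python3 -m crank 'ROWS' [FORCE]. ROWS is JSON, a list of rows, each an object with "linear": the shift along the tool's x, y, z in m, a list of three; "dr": the turn, a rotation vector about the tool's x, y, z in degrees, a list of three; "hand": the gripper command: -1 is shut, 1 is fully open, values between are in proportion. A call has 1 to 10 rows; each row is the pose to reach, as a shift and turn from the pose commanded when the call began, along the tool's axes at that moment; what a row does not reach only later rows make up. A row lasts 1/12 s, in which the tool goes at most 41.7 mm and 7.16 degrees, less where a joint would pass 70% of its speed; a pose out of reach is approached as far as the arm can. A call with a gripper value outside its range is refused whole. The fingers move at their own pace and stop on an object; FORCE is the grip in N (left out, the last holds). Time passes only in rows, so rows that repeat a pose let the fingers close. It gives the time, the measured TCP pose, the force and the opening at its end, in the units of the state.
- bot.get_obs(): the state, without advancing time (a new reading comes with each control period).
- bot.read_camera(name): name is "scene" or "top" or "wrist"; returns the picture (400x640x3 uint8, blue, green, red); there is no depth.
- bot.camera_params(name): a dict with "K" (3x3 intrinsics, pixels), "R" (3x3) and "t" (3): a world point X has camera coordinates R X + t; the wrist camera has in their place "hand_eye" (4x4, takes a point from camera to tool coordinates, whose origin is the TCP and whose axes are the tool frame's). Camera axes: x right, y down, z forward; pixel columns grow to the right and rows downward; lengths in m; the calibration is good to about 2 mm. A picture is of the moment at which its call begins: read the wrist's pose just before it. camera_params takes no time and is no camera call.
- bot.hand_in(): hands the job in, once; it reports no verdict.
Trained networks look in the newest picture that a camera, given by its name, has taken for a name from the list of things; names that differ only in an ending like _2 or _b are one class to them, and where a whole thing is asked for, a point or a joint stands for the part that bears it (a point fixed in the world has none). Each returns a list of dicts, best first, with "score" (0 to 1); they miss things now and then, are a little off and sometimes report something else, mostly with a low value. They report only what shows in the picture. A call takes as long as a camera call. They do not tell look-alikes from the thing itself.
- bot.search_frame(camera, target): "extent" ([left, top, right, bottom] in pixels, round what is visible of it).
- bot.cut_out(camera, target): "pixels" (400x640 bool, what is visible of it) and "extent" ([left, top, right, bottom] in pixels, round what is visible of it).
- bot.place_of(camera, target): "xy" ([column, row] in pixels: a listed point, or the origin of a listed thing).
The state is a dict: "t": time; "q": joint angles; "joint_vel": joint speeds; "joint_torque": joint torques, N m; "eef_pos": TCP position; "tool_rot": TCP orientation; "contact_force": force on the tool from outside, world axes, zero at the start; "torque": the same for the moment, N m; "gripper_width": opening from 0.0 (shut) to 1.0 (fully open).
Only numpy, scipy, OpenCV 4.12 (cv2) and the standard library are available. Lean on these libraries where they do the work, as an engineer would, in place of code of your own. Each camera call takes 0.05 s, during which the arm holds its last target. There are 200 camera calls.

TASK

Pick up the palette knife from its plywood board, push its blade under the lip of the closed steel colour tin and prise the lid up with it until the lid stands about upright by itself. Then lay the knife flat back on its board without dropping it. Touch the tin and lid only with the knife, never with the gripper, do not force it, and leave the mug, bowl, brush, jars and jar cap where they are.

Things in the scene. Friction and masses are not known exactly. Their poses are not given: they have to be found in the camera images.
- knife: palette knife 200 mm long, 90 g, lying flat on the board: dark wooden handle (20 wide, 24 high), stiff straight steel blade (26 wide, 3 thick, round end). Origin on the handle's underside at the grip point; x points along the blade, z up. Handle from x -55 to +30 mm, brass ferrule to 40, blade 40 to 145 mm; blade mid-plane 12 mm above the origin, clear of the board
- knife_tip (a point): end of the knife's blade, at mid-thickness, 145 mm ahead of and 12 mm above the knife's origin; axes as the knife's
- knife_grip (a point): centre of the handle at the grip point, 12 mm above the knife's origin; axes as the knife's
- board: fixed plywood board 260 x 130 x 8 mm, long along its x; origin at the centre of its underside, on the table
- tin: fixed plain steel box with hinged lid, 110 mm deep (x), 156 wide (y), 60 high to the rim. Origin at the centre of its underside; front looks to its -x. The middle of the front wall has a notch 70 mm wide, its floor 48 mm above the table: 12 mm free height below the lid for the blade (walls 4 mm thick). Pans of colour inside reach 27 mm above the table
- lid_lip (a point): middle of the front edge of the lid's lip, at its underside: a tongue 60 mm wide in the middle of the lid's front edge, above the notch, that stands 19 mm out from the tin's front wall; 129 mm from the hinge axis. It moves with the lid
- lid_hinge (a point): middle of the hinge axis, fixed on the tin: along the tin's back rim (tin's +x side), 60 mm above the table, parallel to the tin's y; axes as the tin's
- lid (a joint): angle of the lid: 0 closed, grows as its front goes up, 1.57 upright, stop at 1.8. Flat steel lid 5 mm thick, 160 g; its hinge is stiff, so it stays where it is left; about 2 N at the lip moves it
- mug: white mug 80 mm across, 85 high, beside the tin; bystander; origin under its centre
- brush: brush 190 mm long lying beside the board, bystander; origin under its middle
- cap: black jar cap, 64 mm across, 15 high, lying on the table near the robot; bystander; origin under its centre
- bowl: terracotta bowl 124 mm across, 55 high; bystander; origin under its centre
- jar_tall: blue jar with white cap, 68 mm across, 135 high; bystander; origin under its centre
- jar_grey: grey jar with white cap, 76 mm across, 115 high; bystander; origin under its centre
- jar_wide: clear jar with black cap, 84 mm across, 95 high; bystander; origin under its centre
Mind the look-alikes: they are no part of the job. Of the things like the knife, leave any that is purple; of the rest the larger one is meant.

How it is judged:
By the outcome, as a careful person would: the job done as asked, in the order asked, and still so for the second after the job is handed in, with the robot touching nothing.
It also fails if it takes over 56 s, if anything falls off the work surface, if the arm or the gripper's body presses on something with over 40 N, if the wrist force passes 120 N, or if a joint passes its speed limit or range.

## Working session

There is one attempt and no reset: what is moved stays moved. The work goes in short steps, Python scripts to look and compute and a shell command to move; the robot and the scene stay as the last step left them, time stands still between calls to the robot, and variables do not carry over. Pictures are saved under pics/ and viewed, about 8 in all and at most 12, crops included, and the job is handed in when it is done.

```bash
mkdir -p pics
cat > h.py <<'E'
import numpy as np, cv2
from station import bot
from scipy.spatial.transform import Rotation as Ro
def R(q): return Ro.from_quat([q[1],q[2],q[3],q[0]]).as_matrix()
def cam(name,o=None):
    p=bot.camera_params(name); K=np.array(p["K"])
    if name!="wrist": return K,np.array(p["R"]),np.array(p["t"])
    o=o or bot.get_obs(); H=np.array(p["hand_eye"]); T=np.eye(4); T[:3,:3]=R(o["tool_rot"]); T[:3,3]=o["eef_pos"]
    C=np.linalg.inv(T@H); return K,C[:3,:3],C[:3,3]
def onplane(c,px,z):
    K,Rc,t=c; d=Rc.T@np.linalg.solve(K,[px[0],px[1],1]); o=-Rc.T@t
    return o+d*(z-o[2])/d[2]
def proj(c,X):
    K,Rc,t=c; v=K@(Rc@np.asarray(X)+t); return v[:2]/v[2]
E
python3 - <<'E'
from h import *
o=bot.get_obs(); print(o)
ims=[]
for n in ["scene","top"]:
    im=bot.read_camera(n); cv2.imwrite(f"pics/{n}0.png",im)
    c=cam(n)
    for tg,z in [("knife",.008),("knife_tip",.02),("knife_grip",.02),("board",0),("tin",0),("lid_lip",.06),("lid_hinge",.06),("mug",0),("brush",0),("cap",0),("bowl",0),("jar_tall",0)]:
        for d in bot.place_of(n,tg)[:3]:
            print(n,tg,round(d["score"],2),np.round(d["xy"]),np.round(onplane(c,d["xy"],z),3))
E
```

```text
{'t': 0.0, 'q': array([-1.27910962,  0.47777048,  0.02234925,  1.55642575, -0.01148909,
        1.10930441, -0.08309272]), 'joint_vel': array([ 6.46513298e-04,  1.33493168e-03, -6.84965048e-04, -1.09005123e-03,
        1.10806332e-03, -8.27618546e-04,  8.04938415e-05]), 'joint_torque': array([-4.05402288e-04, -5.96438420e+01,  1.60739075e+00, -2.81201684e+01,
        1.23629623e-02,  9.10379458e-03, -1.72071748e-05]), 'eef_pos': array([0.26252058, 0.6212306 , 0.23035662]), 'tool_rot': array([-0.69240341,  0.69365303, -0.14047181,  0.14032341]), 'contact_force': array([-0.86269667, -0.21191417,  0.68234171]), 'torque': array([-0.0072057 , -0.03330317, -0.05098997]), 'gripper_width': 1.0024694273565276}
scene knife 0.91 [186. 190.] [ 0.257 -0.294  0.008]
scene knife 0.78 [293. 252.] [ 0.592 -0.155  0.008]
scene knife 0.77 [224. 218.] [ 0.4   -0.252  0.008]
scene knife_tip 0.77 [132. 177.] [ 0.139 -0.398  0.02 ]
scene knife_tip 0.72 [263. 210.] [ 0.447 -0.156  0.02 ]
scene knife_tip 0.65 [336. 222.] [ 0.593 -0.015  0.02 ]
scene knife_grip 0.84 [184. 182.] [ 0.241 -0.288  0.02 ]
scene kn
[... 1207 characters left out ...]
8.] [ 0.517  0.227 -0.   ]
top tin 0.62 [376. 171.] [ 0.608 -0.159  0.   ]
top tin 0.2 [288. 245.] [0.379 0.06  0.   ]
top lid_lip 0.81 [254. 196.] [0.489 0.155 0.06 ]
top lid_lip 0.54 [232. 189.] [0.501 0.214 0.06 ]
top lid_hinge 0.94 [208. 172.] [0.542 0.285 0.06 ]
top lid_hinge 0.6 [253. 192.] [0.5   0.161 0.06 ]
top mug 0.56 [251. 137.] [0.669 0.199 0.   ]
top mug 0.24 [294.  91.] [0.822 0.095 0.   ]
top brush 0.71 [386. 135.] [ 0.716 -0.178  0.   ]
top cap 0.65 [285. 243.] [0.385 0.068 0.   ]
top bowl 0.9 [476. 223.] [ 0.49  -0.438  0.   ]
top jar_tall 0.55 [175. 153.] [0.602 0.404 0.   ]
top jar_tall 0.45 [165. 199.] [0.467 0.408 0.   ]
top jar_tall 0.28 [252. 193.] [0.509 0.173 0.   ]
```

View pics/top0.png

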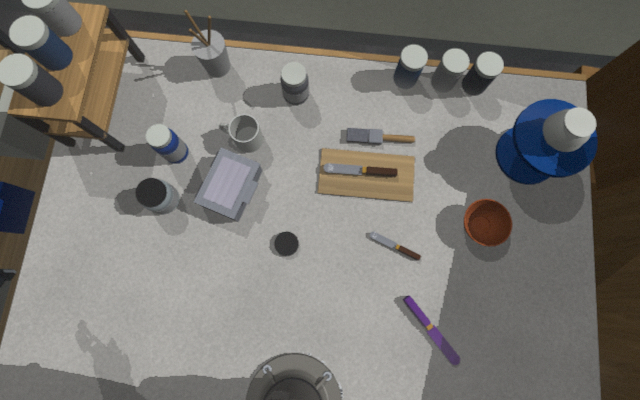

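View pics/scene0.png

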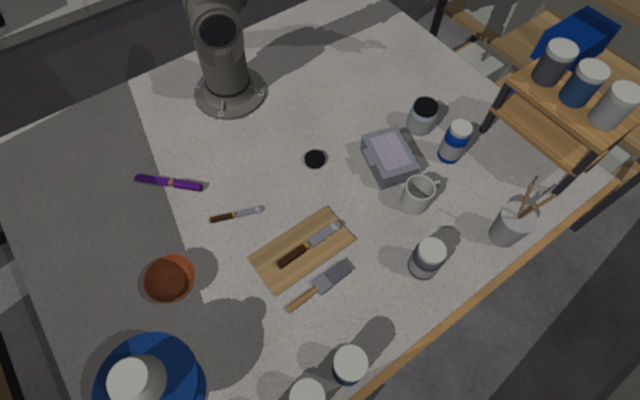

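Knife candidates in the top view:
- purple one at (430,330): excluded by colour
- small brown one at (395,245), lying on the table
- large brown one at (360,170), on the board: this one fits, being non-purple, the larger and on the board

The brush or scraper at (380,137) is a bystander. The tin is at (228,184) with its lip towards (254,196), and the cap is at (287,243).

Run:
```python
from h import *
o=bot.get_obs(); M=R(o["tool_rot"]); print("R",M.round(3).tolist()); print(np.array(bot.camera_params("wrist")["hand_eye"]).round(3).tolist())
im=cv2.imread("pics/top0.png"); a=cv2.resize(im[110:290,190:440],None,fx=3.1,fy=3.1,interpolation=cv2.INTER_CUBIC); cv2.imwrite("pics/crop1.png",a)
# tool target: y down, x along +-knife x (yaw 90)
for s in (1,-1):
    x=np.array([0,s,0.]); y=np.array([0,0,-1.]); T=np.stack([x,y,np.cross(x,y)],1)
    print(s,Ro.from_matrix(M.T@T).as_rotvec(degrees=True).round(1))
print("lin",M.T@(np.array([.603,-.155,.2])-o["eef_pos"]))
c=cam("top")
for n in("knife","knife_2"):
  pass
bot.read_camera("top")
for d in bot.cut_out("top","knife"):
    m=d["pixels"]; ys,xs=np.nonzero(m); r=cv2.minAreaRect(np.stack([xs,ys],1).astype(np.float32))
    b=[onplane(c,p,.02)[:2].round(3).tolist() for p in cv2.boxPoints(r)]; print(round(d["score"],2),r,b)
```

```text
R [[0.921, -0.0, 0.389], [-0.389, 0.0, 0.921], [-0.0, -1.0, 0.0]]
[[-0.001, 0.966, 0.258, -0.064], [0.0, -0.258, 0.966, -0.143], [1.0, 0.001, -0.0, 0.0], [0.0, 0.0, 0.0, 1.0]]
1 [  -0.  -112.9    0. ]
-1 [-0.  67.1 -0. ]
lin [ 0.61580625  0.0312938  -0.58308509]
0.84 ((395.4000244140625, 246.20001220703125), (55.45448303222656, 8.944271087646484), 26.56505012512207) [[0.419, -0.15], [0.441, -0.158], [0.39, -0.291], [0.368, -0.282]]
0.73 ((360.4862365722656, 170.16552734375), (71.41911315917969, 9.384140968322754), 4.763641834259033) [[0.584, -0.017], [0.611, -0.016], [0.615, -0.21], [0.588, -0.21]]
0.6 ((431.5039978027344, 329.9049377441406), (84.785888671875, 11.398587226867676), 50.77432632446289) [[0.269, -0.242], [0.289, -0.263], [0.146, -0.402], [0.127, -0.381]]
```

View pics/crop1.png

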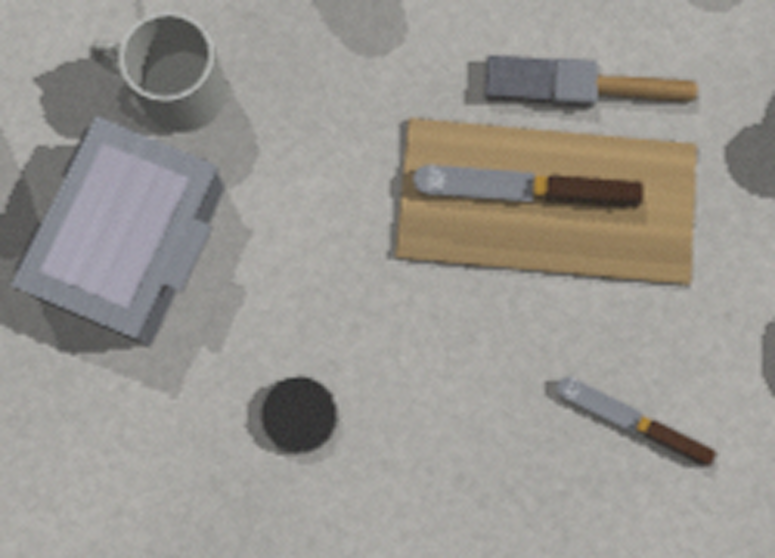

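The crop confirms it: the dark-handled, larger knife lies on the board, with its tip at crop (425,180) and handle at (595,190). The tongue of the lid is at crop (187,257). Next I go above the knife.

```bash
T='{"linear":[0.3,0,-0.28],"dr":[0,67,0],"hand":1}'; python3 -m crank '[{"linear":[0.3,0,-0.28],"dr":[0,67,0],"hand":1},{"linear":[0.3,0,-0.28],"dr":[0,67,0],"hand":1},{"linear":[0.3,0,-0.28],"dr":[0,67,0],"hand":1},{"linear":[0.3,0,-0.28],"dr":[0,67,0],"hand":1},{"linear":[0.3,0,-0.28],"dr":[0,67,0],"hand":1},{"linear":[0.3,0,-0.28],"dr":[0,67,0],"hand":1},{"linear":[0.3,0,-0.28],"dr":[0,67,0],"hand":1},{"linear":[0.3,0,-0.28],"dr":[0,67,0],"hand":1},{"linear":[0.3,0,-0.28],"dr":[0,67,0],"hand":1},{"linear":[0.3,0,-0.28],"dr":[0,67,0],"hand":1}]'
python3 - <<'E'
from h import *
o=bot.get_obs(); M=R(o["tool_rot"]); print(M.round(3).tolist(),o["q"].round(2)); print(M.T@(np.array([.603,-.155,.2])-o["eef_pos"]))
E
```

```text
t: 2.23
eef_pos: [0.431, 0.2442, 0.2317]
tool_rot: [-0.499, 0.498, -0.502, 0.502]
contact_force: [1.5, 0.2, -0.2]
gripper_width: 1.002
[[-0.006, 0.001, 1.0], [-1.0, 0.0, -0.006], [-0.0, -1.0, 0.001]] [-0.98  0.18  0.38  2.   -0.08  0.98 -0.56]
[0.39806028 0.03162827 0.17458765]
```

```bash
python3 -m crank '[{"linear":[0.04,0.0,0.02],"dr":[0,0,0],"hand":1},{"linear":[0.08,0.01,0.04],"dr":[0,0,0],"hand":1},{"linear":[0.12,0.01,0.06],"dr":[0,0,0],"hand":1},{"linear":[0.16,0.02,0.08],"dr":[0,0,0],"hand":1},{"linear":[0.2,0.02,0.1],"dr":[0,0,0],"hand":1},{"linear":[0.24,0.03,0.12],"dr":[0,0,0],"hand":1},{"linear":[0.4,0.03,0.175],"dr":[0,0,0],"hand":1},{"linear":[0.4,0.03,0.175],"dr":[0,0,0],"hand":1},{"linear":[0.4,0.03,0.175],"dr":[0,0,0],"hand":1},{"linear":[0.4,0.03,0.175],"dr":[0,0,0],"hand":1}]'
python3 -m crank '[{"linear":[0.04,0,0.0],"dr":[0,0,0],"hand":1},{"linear":[0.04,0,0.0],"dr":[0,0,0],"hand":1}]' 60
python3 - <<'E'
from h import *
o=bot.get_obs(); print(o["q"].round(2),o["eef_pos"]); c=cam("wrist",o); im=bot.read_camera("wrist"); cv2.imwrite("pics/w1.png",im)
for tg,z in [("knife",.008),("knife_tip",.02),("knife_grip",.02)]:
    for d in bot.place_of("wrist",tg)[:3]: print(tg,round(d["score"],2),np.round(d["xy"]),onplane(c,d["xy"],z).round(4))
for d in bot.cut_out("wrist","knife"):
    m=d["pixels"]; ys,xs=np.nonzero(m)
    P=np.array([onplane(c,p,.026)[:2] for p in zip(xs[::7],ys[::7])],np.float32)
    r=cv2.minAreaRect(P); print(round(d["score"],2),r,cv2.fitLine(P,cv2.DIST_L2,0,.01,.01).ravel())
E
```

```text
t: 3.07
eef_pos: [0.5984, -0.1328, 0.2018]
tool_rot: [0.501, -0.5, 0.499, -0.499]
contact_force: [0.5, 1.1, -0.2]
gripper_width: 0.999
t: 3.23
eef_pos: [0.5966, -0.182, 0.2024]
tool_rot: [-0.496, 0.499, -0.501, 0.504]
contact_force: [-0.9, -1.2, 0.2]
gripper_width: 0.999
[-0.21  0.46  0.55  1.74 -0.27  1.01  0.43] [ 0.59656301 -0.18202948  0.20244855]
knife 0.81 [144. 235.] [ 0.4054 -0.2445  0.008 ]
knife 0.76 [322. 154.] [ 0.6018 -0.157   0.008 ]
knife_tip 0.7 [162. 149.] [ 0.4439 -0.1497  0.02  ]
knife_grip 0.86 [324. 154.] [ 0.6037 -0.1563  0.02  ]
knife_grip 0.78 [  2. 278.] [ 0.2495 -0.2879  0.02  ]
knife_grip 0.67 [140. 240.] [ 0.407  -0.2448  0.02  ]
0.86 ((0.2702164351940155, -0.27207401394844055), (0.08072879910469055, 0.022672215476632118), 41.86491012573242) [ 0.69342536  0.7205285   0.27578616 -0.26887226]
0.85 ((0.4180738031864166, -0.21693521738052368), (0.14052966237068176, 0.01888558827340603), 69.07748413085938) [ 0.36326995  0.93168396  0.4194213  -0.21327962]
0.57 ((0.602508008480072, -0.1170027107000351), (0.02564670890569687, 0.19024549424648285), 1.5563849210739136) [ 0.03186183 -0.9994923   0.6019033  -0.10277262]
```

View pics/w1.png

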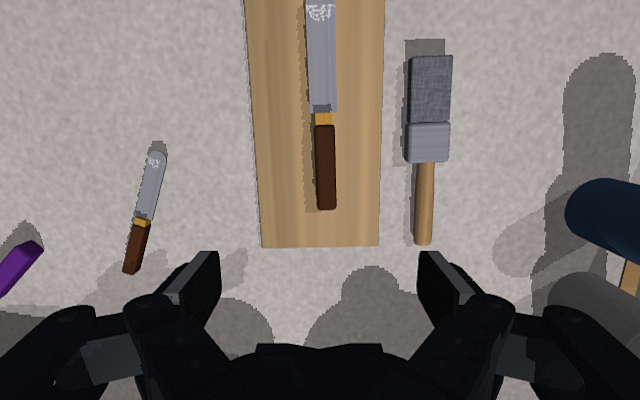

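The wrist view shows the knife handle at (325,165) with its blade going up to (320,10), the small knife at (147,205), and the brush well to the right at (430,140). The grip point is about (0.6035,-0.156), yaw about 92°.

```bash
python3 -m crank '[{"linear":[-0.02,0.04,0.007],"dr":[0,-2,0],"hand":0.2},{"linear":[-0.026,0.08,0.007],"dr":[0,-2,0],"hand":0.2},{"linear":[-0.026,0.12,0.007],"dr":[0,-2,0],"hand":0.2},{"linear":[-0.026,0.14,0.007],"dr":[0,-2,0],"hand":0.2},{"linear":[-0.026,0.14,0.007],"dr":[0,-2,0],"hand":0.2},{"linear":[-0.026,0.14,0.007],"dr":[0,-2,0],"hand":0.2}]'
python3 - <<'E'
from h import *
for i in range(2):
    o=bot.get_obs(); M=R(o["tool_rot"]); x=np.array([.032,-.999,0]);y=np.array([0,0,-1.]);T=np.stack([x,y,np.cross(x,y)],1)
    print(o["eef_pos"],(M.T@(np.array([.6035,-.156,.012])-o["eef_pos"])).round(4),Ro.from_matrix(M.T@T).as_rotvec(degrees=True).round(1))
    c=cam("wrist",o);im=bot.read_camera("wrist")
    for d in bot.place_of("wrist","knife_grip")[:1]: print(round(d["score"],2),np.round(d["xy"]),onplane(c,d["xy"],.02).round(4))
E
```

```text
t: 3.98
eef_pos: [0.6046, -0.1434, 0.0613]
tool_rot: [-0.509, 0.51, -0.491, 0.49]
contact_force: [0.4, -0.4, 0.6]
gripper_width: 0.604
[ 0.60458545 -0.14337813  0.06128685] [ 0.0126  0.0493 -0.0015] [ 0.1  0.4 -0. ]
0.89 [ 20. 351.] [ 0.4105 -0.2379  0.02  ]
[ 0.60652272 -0.14477478  0.06378331] [ 0.0111  0.0518 -0.0036] [-0.2  0.3  0. ]
0.8 [312. 244.] [ 0.6037 -0.1563  0.02  ]
```

```bash
python3 -m crank '[{"linear":[0.012,0.02,-0.002],"dr":[0,0,0],"hand":0},{"linear":[0.012,0.036,-0.002],"dr":[0,0,0],"hand":0},{"linear":[0.012,0.044,-0.002],"dr":[0,0,0],"hand":0},{"linear":[0.012,0.05,-0.002],"dr":[0,0,0],"hand":0},{"linear":[0.012,0.05,-0.002],"dr":[0,0,0],"hand":0},{"linear":[0.012,0.05,-0.002],"dr":[0,0,0],"hand":0}]' 60
python3 -m crank '[{"linear":[0,0,0],"dr":[0,0,0],"hand":-0.3},{"linear":[0,0,0],"dr":[0,0,0],"hand":-0.5},{"linear":[0,0,0],"dr":[0,0,0],"hand":-0.7},{"linear":[0,0,0],"dr":[0,0,0],"hand":-1},{"linear":[0,0,0],"dr":[0,0,0],"hand":-1},{"linear":[0,0,0],"dr":[0,0,0],"hand":-1},{"linear":[0,0,0],"dr":[0,0,0],"hand":-1}]' 100
python3 -c "
from h import *
o=bot.get_obs();print(o['eef_pos'],o['q'].round(2));cv2.imwrite('pics/w2.png',bot.read_camera('wrist'))"
```

```text
t: 4.68
eef_pos: [0.604, -0.1568, 0.0124]
tool_rot: [0.509, -0.509, 0.49, -0.491]
contact_force: [0.5, -0.6, 0.4]
gripper_width: 0.498
t: 5.27
eef_pos: [0.6041, -0.1571, 0.0129]
tool_rot: [0.509, -0.509, 0.49, -0.491]
contact_force: [-1.3, 0.7, 6.8]
gripper_width: 0.21
[ 0.60412837 -0.15705968  0.01294408] [-0.13  0.7   0.4   1.85 -0.41  0.67  0.54]
```

View pics/w2.png

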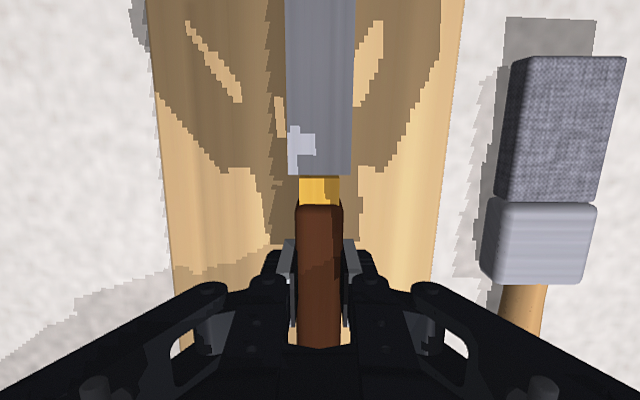

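The knife is gripped: the handle sits between the pads at (320,270) and the blade runs straight up the picture. Next I lift it and go to a look-out position near the tin.

```bash
python3 -m crank '[{"linear":[0,-0.01,0],"dr":[0,0,0],"hand":-1},{"linear":[0,-0.03,0],"dr":[0,0,0],"hand":-1},{"linear":[0,-0.06,0],"dr":[0,0,0],"hand":-1},{"linear":[-0.02,-0.09,0],"dr":[0,0,0],"hand":-1},{"linear":[-0.05,-0.12,0],"dr":[0,4,0],"hand":-1},{"linear":[-0.08,-0.15,0],"dr":[0,8,0],"hand":-1},{"linear":[-0.11,-0.18,0],"dr":[0,12,0],"hand":-1},{"linear":[-0.14,-0.2,-0.01],"dr":[0,16,0],"hand":-1},{"linear":[-0.17,-0.22,-0.02],"dr":[0,20,0],"hand":-1},{"linear":[-0.2,-0.24,-0.025],"dr":[0,22,0],"hand":-1}]' 110
python3 -m crank '[{"linear":[-0.03,-0.01,0],"dr":[0,0,0],"hand":-1},{"linear":[-0.03,-0.01,0],"dr":[0,0,0],"hand":-1},{"linear":[-0.03,-0.01,0],"dr":[0,0,0],"hand":-1}]'
python3 - <<'E'
from h import *
o=bot.get_obs();M=R(o["tool_rot"]);print(o["eef_pos"],M.round(3).tolist(),o["q"].round(2),o["contact_force"].round(1),o["gripper_width"])
tip=o["eef_pos"]+M@[-.145,-.0075,0]; print("tip exp",tip)
c=cam("wrist",o);cv2.imwrite("pics/w3.png",bot.read_camera("wrist"))
for tg,z in [("lid_lip",.06),("lid_hinge",.06),("tin",0),("knife_tip",tip[2])]:
    for d in bot.place_of("wrist",tg)[:3]: print(tg,round(d["score"],2),np.round(d["xy"]),onplane(c,d["xy"],z).round(4))
for n in("top","scene"):
    cc=cam(n); bot.read_camera(n); print(n,"exp tip px",proj(cc,tip))
    for d in bot.place_of(n,"knife_tip")[:4]: print(round(d["score"],2),np.round(d["xy"],1),onplane(cc,d["xy"],tip[2]).round(4))
E
```

```text
t: 6.15
eef_pos: [0.5697, 0.043, 0.2534]
tool_rot: [0.405, -0.405, 0.58, -0.579]
contact_force: [0.7, -0.0, -0.6]
gripper_width: 0.205
t: 6.4
eef_pos: [0.5817, 0.0727, 0.2629]
tool_rot: [-0.408, 0.407, -0.578, 0.578]
contact_force: [0.4, -0.7, -0.8]
gripper_width: 0.208
[0.58165138 0.07267412 0.26285529] [[-0.336, 0.002, 0.942], [-0.942, 0.001, -0.336], [-0.002, -1.0, 0.001]] [-0.73  0.34  0.65  1.77 -0.23  1.1  -0.35] [ 0.4 -0.7 -0.8] 0.2078778976503636
tip exp [0.63038491 0.20922566 0.27059931]
lid_lip 0.6 [214. 127.] [0.4992 0.1588 0.06  ]
tin 0.7 [221.  58.] [0.5204 0.2306 0.    ]
top exp tip px [223.12241362 108.39370023]
0.98 [458.1 364.1] [ 0.1733 -0.3025  0.2706]
0.71 [165.8 201. ] [0.4195 0.2922 0.2706]
0.62 [369.2 235.5] [ 0.3932 -0.1207  0.2706]
0.32 [478.2 224.9] [ 0.4372 -0.3353  0.2706]
scene exp tip px [429.66935327 133.52381267]
0.81 [263.2 208.2] [ 0.573  -0.2046  0.2706]
0.72 [130.9 174.9] [ 0.3404 -0.3896  0.2706]
```

View pics/w3.png

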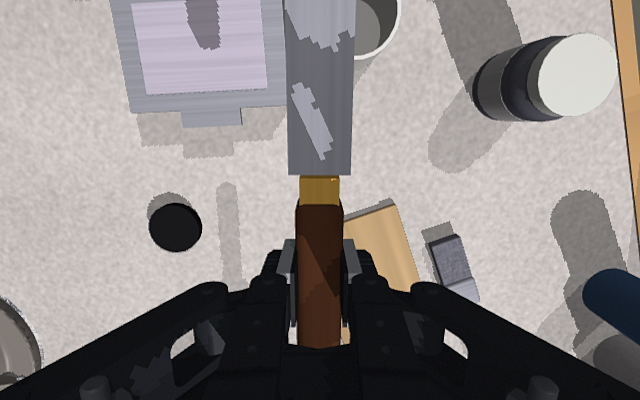

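The wrist view shows the tin's lid at top left and its tongue's front edge from (183,127) to (241,124). The lid's left front corner is at about (131,112), and the cap is at (175,227). The blade points straight ahead.

Run:
```python
from h import *
im=cv2.imread("pics/w3.png"); o=bot.get_obs(); c=cam("wrist",o)
g=cv2.cvtColor(im,cv2.COLOR_BGR2GRAY)
for col in (190,200,212,225,235): print(col,g[96:134,col].tolist())
for z in (.06,.065):
    for p in [(131,111),(181,109),(239,106),(183,127),(241,124),(282,105),(112,0)]: print(z,p,onplane(c,p,z)[:2].round(4))
cc=cam("top"); 
for n in ("top","scene"):
    cc=cam(n); bot.read_camera(n)
    for d in bot.cut_out(n,"tin")[:1]:
        m=d["pixels"].astype(np.uint8); k=cv2.findContours(m,0,2)[0]; k=max(k,key=cv2.contourArea); a=cv2.approxPolyDP(k,3,True)[:,0]
        print(n,round(d["score"],2),[(p.tolist(),onplane(cc,p,.065)[:2].round(3).tolist()) for p in a])
```

```text
190 [157, 155, 151, 153, 155, 158, 161, 161, 162, 158, 158, 156, 155, 152, 155, 158, 154, 150, 151, 155, 155, 156, 156, 156, 156, 156, 157, 156, 155, 156, 154, 163, 181, 183, 184, 183, 181, 178]
200 [157, 152, 152, 154, 157, 161, 161, 164, 162, 158, 156, 157, 154, 153, 158, 157, 149, 149, 153, 155, 155, 158, 157, 157, 155, 155, 156, 156, 156, 156, 157, 170, 178, 176, 177, 179, 183, 182]
212 [156, 152, 155, 159, 161, 163, 162, 161, 160, 158, 157, 156, 154, 158, 157, 152, 151, 153, 155, 156, 157, 157, 157, 157, 156, 157, 157, 156, 157, 155, 163, 182, 185, 186, 186, 182, 179, 176]
225 [153, 155, 158, 162, 165, 164, 163, 160, 158, 159, 158, 156, 157, 158, 154, 150, 150, 154, 158, 159, 159, 158, 158, 156, 157, 159, 157, 157, 156, 160, 174, 178, 176, 176, 175, 180, 185, 183]
235 [154, 158, 160, 162, 165, 164, 161, 160, 158, 158, 156, 155, 158, 157, 152, 151, 152, 157, 158, 158, 158, 158, 158, 157, 158, 160, 160, 158, 157, 166, 177, 175, 177, 179, 180, 179, 177, 178]
0.06 (131, 111) [0.4266 0.1987]
0.06 (181, 109) [0.4752 0.1832]
0.06 (239, 106) [0.5316 0.1658]
0.06 (183, 127) [0.4692 0.1664]
0.06 (241, 124) [0.5264 0.1489]
0.06 (282, 105) [0.5728 0.1519]
0.06 (112, 0) [0.458  0.2937]
0.065 (131, 111) [0.4292 0.1977]
0.065 (181, 109) [0.4771 0.1824]
0.065 (239, 106) [0.5326 0.1653]
0.065 (183, 127) [0.4712 0.1659]
0.065 (241, 124) [0.5275 0.1486]
0.065 (282, 105) [0.5732 0.1516]
0.065 (112, 0) [0.4601 0.2913]
scene 0.85 [([407, 145], [0.532, 0.285]), ([364, 156], [0.49, 0.16]), ([379, 188], [0.595, 0.126]), ([404, 182], [0.62, 0.193]), ([417, 172], [0.617, 0.245]), ([419, 164], [0.601, 0.268])]
```

```bash
python3 -m crank '[{"linear":[0.022,0.01,-0.02],"dr":[0,-1,0],"hand":-1},{"linear":[0.045,0.03,-0.04],"dr":[0,-2.4,0],"hand":-1},{"linear":[0.067,0.05,-0.06],"dr":[0,-2.4,0],"hand":-1},{"linear":[0.09,0.075,-0.08],"dr":[0,-2.4,0],"hand":-1},{"linear":[0.113,0.1,-0.1],"dr":[0,-2.4,0],"hand":-1},{"linear":[0.113,0.125,-0.1],"dr":[0,-2.4,0],"hand":-1},{"linear":[0.113,0.143,-0.1],"dr":[0,-2.4,0],"hand":-1},{"linear":[0.113,0.143,-0.1],"dr":[0,-2.4,0],"hand":-1},{"linear":[0.113,0.143,-0.1],"dr":[0,-2.4,0],"hand":-1}]'
cat > st.py <<'E'
from h import *
u=np.array([.296,.955,0]); lip=np.array([.498,.1576,.06])
def st():
    P=[];o=bot.get_obs();M=R(o["tool_rot"])
    tip=o["eef_pos"]+M@[-.145,-.0075,0]; d=tip-lip; v=np.cross([0,0,1],u)
    print("t",round(o["t"],2),"eef",o["eef_pos"].round(4),"blade dir",(-M[:,0]).round(3),"tip rel lip along u %.4f side %.4f z %.4f"%(d@u,d@v,tip[2]),"F",o["contact_force"].round(1),"T",o["torque"].round(2),"w",round(o["gripper_width"],3),"q",o["q"].round(2))
    return o,M,tip
E
python3 - <<'E'
from st import *
o,M,tip=st(); print(M.T@u)
for n in("top","scene"):
    cc=cam(n); im=bot.read_camera(n); p=proj(cc,tip); q=proj(cc,lip); print(n,"tip",p,"lip",q)
    x,y=(p+q)/2; x=int(x);y=int(y); a=im[max(y-50,0):y+50,x-65:x+65]
    cv2.imwrite(f"pics/{n}1.png",a)
a=cv2.imread("pics/top1.png");b=cv2.imread("pics/scene1.png");h=min(len(a),len(b))
cv2.imwrite("pics/pair1.png",cv2.resize(np.hstack([a[:h],b[:h]]),None,fx=3,fy=3,interpolation=cv2.INTER_CUBIC))
E
```

```text
t: 7.8
eef_pos: [0.4487, -0.0023, 0.1187]
tool_rot: [0.417, -0.419, 0.57, -0.57]
contact_force: [0.3, 0.3, -0.9]
gripper_width: 0.203
t 7.8 eef [ 0.4487 -0.0023  0.1187] blade dir [ 0.301  0.954 -0.001] tip rel lip along u -0.0224 side -0.0010 z 0.1260 F [ 0.3  0.3 -0.9] T [ 0.02 -0.01  0.03] w 0.203 q [-0.65  0.31  0.62  2.21 -0.27  0.69 -0.15]
[-0.99980553 -0.00112082 -0.00535285]
top tip [258.34918164 190.14204312] lip [254.10446592 192.92710341]
scene tip [360.24908886 147.42344429] lip [365.03869646 159.36933277]
```

View pics/pair1.png

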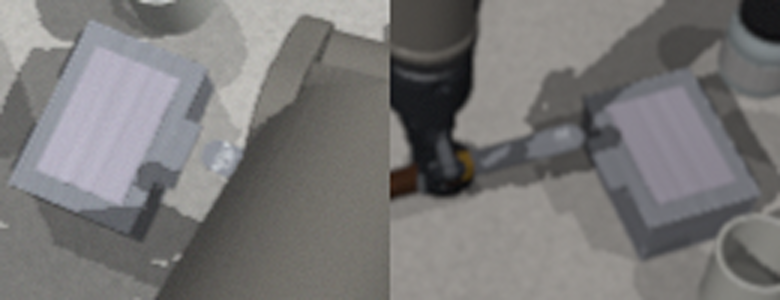

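Top crop: the blade tip at (205,152) stands just off the tongue's front edge, whose middle is (193,153). Scene crop: the tip at (581,138) points at the tongue at (605,150). Both agree with the predicted tip to about 1 px. Next I lower to notch height.

```bash
python3 -m crank '[{"linear":[0,0.025,0],"dr":[0,0,0],"hand":-1},{"linear":[0,0.05,0],"dr":[0,0,0],"hand":-1},{"linear":[0,0.065,0],"dr":[0,0,0],"hand":-1},{"linear":[0,0.072,0],"dr":[0,0,0],"hand":-1},{"linear":[0,0.072,0],"dr":[0,0,0],"hand":-1},{"linear":[0,0.072,0],"dr":[0,0,0],"hand":-1}]'
python3 - <<'E'
from st import *
o,M,tip=st();o,M,tip=st()
cc=cam("scene"); im=bot.read_camera("scene"); p=proj(cc,tip); q=proj(cc,lip); print(p,q)
for d in bot.place_of("scene","knife_tip")[:4]: print(d)
x,y=int(p[0]),int(p[1]); a=im[y-40:y+40,x-60:x+60]
cv2.imwrite("pics/s2.png",cv2.resize(a,None,fx=6,fy=6,interpolation=cv2.INTER_CUBIC)); print(x-60,y-40)
E
```

```text
t: 8.4
eef_pos: [0.4498, -0.0021, 0.0476]
tool_rot: [-0.418, 0.418, -0.57, 0.57]
contact_force: [-0.2, -0.7, 0.2]
gripper_width: 0.205
t 8.4 eef [ 0.4498 -0.0021  0.0476] blade dir [0.301 0.954 0.001] tip rel lip along u -0.0218 side -0.0019 z 0.0552 F [-0.2 -0.7  0.2] T [-0.01 -0.01  0.02] w 0.205 q [-0.54  0.45  0.5   2.25 -0.42  0.53 -0.02]
t 8.4 eef [ 0.4498 -0.0021  0.0476] blade dir [0.301 0.954 0.001] tip rel lip along u -0.0218 side -0.0019 z 0.0552 F [-0.2 -0.7  0.2] T [-0.01 -0.01  0.02] w 0.205 q [-0.54  0.45  0.5   2.25 -0.42  0.53 -0.02]
[357.94502525 162.8849403 ] [365.03869646 159.36933277]
{'xy': [357.2, 163.3], 'score': 0.86}
{'xy': [131.0, 176.6], 'score': 0.6}
297 122
```

View pics/s2.png

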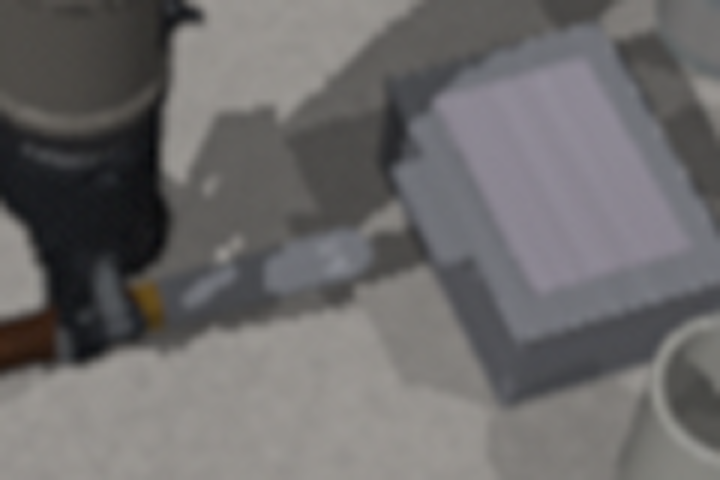

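The scene crop shows the tip at (370,255) just short of the tongue's edge (middle about (420,213)), in line and lower. The network's tip is within 1 px of the prediction. Next I push in gently.

```bash
python3 -m crank '[{"linear":[-0.005,0.001,0],"dr":[0,0,0],"hand":-1},{"linear":[-0.01,0.001,0],"dr":[0,0,0],"hand":-1},{"linear":[-0.015,0.001,0],"dr":[0,0,0],"hand":-1},{"linear":[-0.02,0.001,0],"dr":[0,0,0],"hand":-1},{"linear":[-0.025,0.001,0],"dr":[0,0,0],"hand":-1},{"linear":[-0.03,0.001,0],"dr":[0,0,0],"hand":-1},{"linear":[-0.03,0.001,0],"dr":[0,0,0],"hand":-1}]'
python3 -m crank '[{"linear":[-0.005,0,0],"dr":[0,0,0],"hand":-1},{"linear":[-0.01,0,0],"dr":[0,0,0],"hand":-1},{"linear":[-0.015,0,0],"dr":[0,0,0],"hand":-1},{"linear":[-0.018,0,0],"dr":[0,0,0],"hand":-1},{"linear":[-0.018,0,0],"dr":[0,0,0],"hand":-1}]'
python3 -c "
from st import *
o,M,tip=st()
cc=cam('scene');im=bot.read_camera('scene');print(bot.place_of('scene','knife_tip')[:1],proj(cc,tip))"
```

```text
t: 9.08
eef_pos: [0.4583, 0.0279, 0.0457]
tool_rot: [0.419, -0.418, 0.57, -0.57]
contact_force: [0.1, 0.2, -0.6]
gripper_width: 0.205
t: 9.5
eef_pos: [0.4636, 0.0446, 0.0457]
tool_rot: [0.419, -0.418, 0.57, -0.57]
contact_force: [-0.6, 0.4, -0.4]
gripper_width: 0.206
t 9.5 eef [0.4636 0.0446 0.0457] blade dir [0.3   0.954 0.   ] tip rel lip along u 0.0268 side -0.0011 z 0.0532 F [-0.6  0.4 -0.4] T [ 0.03 -0.01  0.07] w 0.206 q [-0.64  0.47  0.5   2.21 -0.43  0.55 -0.11]
[{'xy': [372.5, 156.1], 'score': 0.76}] [373.65974784 158.62421188]
```

```bash
python3 -m crank '[{"linear":[0,-0.003,0],"dr":[0,0,0],"hand":-1},{"linear":[0,-0.006,0],"dr":[0,0,0],"hand":-1},{"linear":[0,-0.01,0],"dr":[0,0,0],"hand":-1},{"linear":[-0.0005,-0.014,0],"dr":[0,0,0],"hand":-1},{"linear":[-0.001,-0.018,0],"dr":[0,0,0],"hand":-1},{"linear":[-0.0015,-0.023,0],"dr":[0,0,0],"hand":-1},{"linear":[-0.0035,-0.032,0],"dr":[0,0,0],"hand":-1},{"linear":[-0.006,-0.04,0],"dr":[0,0,0],"hand":-1},{"linear":[-0.006,-0.04,0],"dr":[0,0,0],"hand":-1}]' 120
python3 - <<'E'
from st import *
o,M,tip=st()
cc=cam("scene"); im=bot.read_camera("scene"); p=proj(cc,lip).astype(int); x,y=p
a=im[y-60:y+40,x-70:x+60]; cv2.imwrite("pics/s3.png",cv2.resize(a,None,fx=5,fy=5,interpolation=cv2.INTER_CUBIC)); print(x-70,y-60)
hin=lip+.129*u
for th in (0,10,20,30): print(th,proj(cc,hin-.129*u*np.cos(np.radians(th))+np.array([0,0,.129*np.sin(np.radians(th))])))
print(bot.place_of("scene","lid_lip")[:2])
E
```

```text
t: 10.35
eef_pos: [0.466, 0.0501, 0.0873]
tool_rot: [-0.419, 0.417, -0.57, 0.57]
contact_force: [-0.8, -0.3, -1.5]
gripper_width: 0.207
t 10.35 eef [0.466  0.0501 0.0873] blade dir [0.3   0.954 0.002] tip rel lip along u 0.0328 side -0.0019 z 0.0951 F [-0.8 -0.3 -1.5] T [-0.39  0.12  0.02] w 0.207 q [-0.71  0.4   0.57  2.19 -0.36  0.64 -0.19]
295 99
0 [365.03869646 159.36933277]
10 [366.61450166 154.48116241]
20 [369.52025891 149.21914401]
30 [373.71708054 143.75052504]
[{'xy': [174.9, 285.9], 'score': 0.66}, {'xy': [372.8, 150.9], 'score': 0.59}]
```

View pics/s3.png

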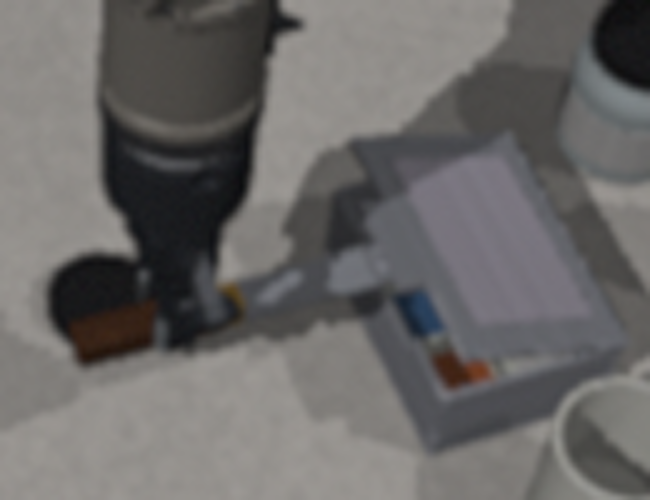

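The lid is rising: it stands open about 20°, the pans show beneath it at (440,330), and the blade tip is under the tongue at (370,270). I continue along the arc.

```bash
python3 -m crank '[{"linear":[-0.0035,-0.0086,0],"dr":[0,0,0],"hand":-1},{"linear":[-0.0077,-0.0165,0],"dr":[0,0,0],"hand":-1},{"linear":[-0.0125,-0.024,0],"dr":[0,0,0],"hand":-1},{"linear":[-0.018,-0.031,0],"dr":[0,0,0],"hand":-1},{"linear":[-0.024,-0.0375,0],"dr":[0,0,0],"hand":-1},{"linear":[-0.0305,-0.0435,0],"dr":[0,0,0],"hand":-1},{"linear":[-0.0375,-0.049,0],"dr":[0,0,0],"hand":-1},{"linear":[-0.045,-0.054,0],"dr":[0,0,0],"hand":-1},{"linear":[-0.045,-0.054,0],"dr":[0,0,0],"hand":-1}]'
python3 -c "
from st import *
st()"
```

```text
t: 11.2
eef_pos: [0.48, 0.0948, 0.1409]
tool_rot: [-0.42, 0.418, -0.57, 0.57]
contact_force: [0.1, 0.4, -0.6]
gripper_width: 0.206
t 11.2 eef [0.48   0.0948 0.1409] blade dir [0.299 0.954 0.002] tip rel lip along u 0.0796 side -0.0018 z 0.1487 F [ 0.1  0.4 -0.6] T [ 0.05 -0.06  0.05] w 0.206 q [-0.84  0.33  0.62  2.11 -0.28  0.77 -0.34]
```

```bash
python3 -m crank '[{"linear":[-0.004,-0.002,0],"dr":[0,0,0],"hand":-1},{"linear":[-0.008,-0.004,0],"dr":[0,0,0],"hand":-1},{"linear":[-0.012,-0.0058,0],"dr":[0,0,0],"hand":-1},{"linear":[-0.016,-0.0074,0],"dr":[0,0,0],"hand":-1},{"linear":[-0.02,-0.0088,0],"dr":[0,0,0],"hand":-1},{"linear":[-0.0245,-0.01,0],"dr":[0,0,0],"hand":-1},{"linear":[-0.029,-0.011,0],"dr":[0,0,0],"hand":-1},{"linear":[-0.033,-0.012,0],"dr":[0,0,0],"hand":-1},{"linear":[-0.038,-0.0125,0],"dr":[0,0,0],"hand":-1},{"linear":[-0.042,-0.013,0],"dr":[0,0,0],"hand":-1}]'
python3 - <<'E'
from st import *
o,M,tip=st()
cc=cam("scene"); im=bot.read_camera("scene"); p=proj(cc,lip).astype(int); x,y=p
a=im[y-70:y+40,x-60:x+80]; cv2.imwrite("pics/s4.png",cv2.resize(a,None,fx=5,fy=5,interpolation=cv2.INTER_CUBIC)); print(x-60,y-70)
hin=lip+.129*u; v=np.cross([0,0,1],u)
for th in (70,80,90,100):
    c_,s_=np.cos(np.radians(th)),np.sin(np.radians(th))
    print(th,[((proj(cc,hin-r*u*c_+np.array([0,0,r*s_])+w*v)-[x-60,y-70])*5).round() for r,w in((.129,0),(.11,.078),(.11,-.078))])
E
```

```text
t: 12.03
eef_pos: [0.4914, 0.1331, 0.1528]
tool_rot: [0.418, -0.418, 0.57, -0.57]
contact_force: [-0.8, -1.4, -0.2]
gripper_width: 0.201
t 12.03 eef [0.4914 0.1331 0.1528] blade dir [0.301 0.954 0.   ] tip rel lip along u 0.1196 side -0.0016 z 0.1603 F [-0.8 -1.4 -0.2] T [-0.17  0.15  0.03] w 0.201 q [-0.89  0.35  0.62  2.06 -0.27  0.82 -0.42]
305 89
70 [array([478., 174.]), array([423.,  87.]), array([547., 306.])]
80 [array([518., 156.]), array([455.,  73.]), array([582., 291.])]
90 [array([558., 144.]), array([488.,  63.]), array([616., 280.])]
100 [array([596., 136.]), array([519.,  57.]), array([649., 272.])]
```

View pics/s4.png

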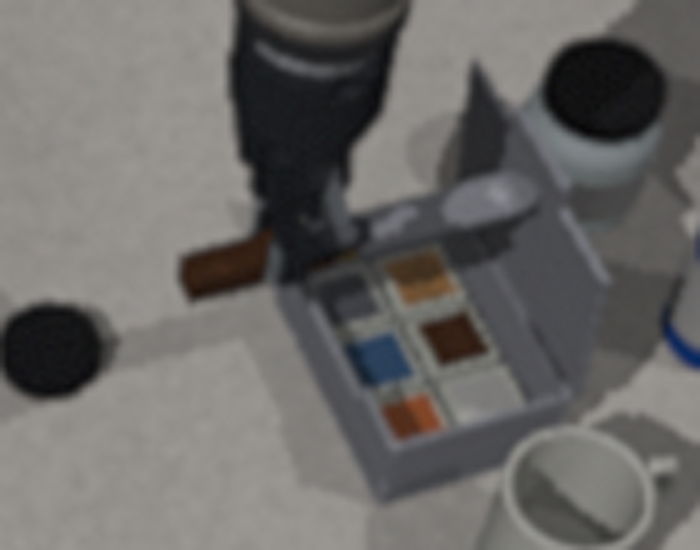

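The lid is nearly upright: its corners at (476,65) and (605,280) fit about 86–87°. One small nudge, then I back straight out.

```bash
python3 -m crank '[{"linear":[-0.003,0,0],"dr":[0,0,0],"hand":-1},{"linear":[-0.006,0,0],"dr":[0,0,0],"hand":-1},{"linear":[-0.007,0,0],"dr":[0,0,0],"hand":-1},{"linear":[-0.007,0,0],"dr":[0,0,0],"hand":-1},{"linear":[0.005,0,0],"dr":[0,0,0],"hand":-1},{"linear":[0.02,0,0],"dr":[0,0,0],"hand":-1},{"linear":[0.045,0,0],"dr":[0,0,0],"hand":-1},{"linear":[0.075,0,0],"dr":[0,0,0],"hand":-1},{"linear":[0.105,0,0],"dr":[0,0,0],"hand":-1},{"linear":[0.12,0,0],"dr":[0,0,0],"hand":-1}]'
python3 - <<'E'
from st import *
o,M,tip=st()
cc=cam("scene"); im=bot.read_camera("scene"); x,y=365,159
a=im[y-70:y+40,x-60:x+80]; cv2.imwrite("pics/s5.png",cv2.resize(a,None,fx=5,fy=5,interpolation=cv2.INTER_CUBIC))
# corners of lid: dark/light not needed; go to above board
yk=np.radians(91.8); b=np.array([np.cos(yk),np.sin(yk),0]); X=-b; Y=np.array([0,0,-1.]); T=np.stack([X,Y,np.cross(X,Y)],1)
print(M.T@(np.array([.6041,-.157,.16])-o["eef_pos"]),Ro.from_matrix(M.T@T).as_rotvec(degrees=True).round(2))
E
```

```text
t: 12.92
eef_pos: [0.4526, 0.013, 0.1526]
tool_rot: [0.416, -0.417, 0.571, -0.571]
contact_force: [-0.5, -1.1, -1.0]
gripper_width: 0.2
t 12.92 eef [0.4526 0.013  0.1526] blade dir [ 0.306  0.952 -0.001] tip rel lip along u -0.0065 side -0.0009 z 0.1600 F [-0.5 -1.1 -1. ] T [-0.    0.01 -0.03] w 0.2 q [-0.75  0.25  0.68  2.18 -0.23  0.78 -0.23]
[ 0.11561256 -0.00752903  0.19619346] [  0.07 -19.59   0.03]
```

View pics/s5.png

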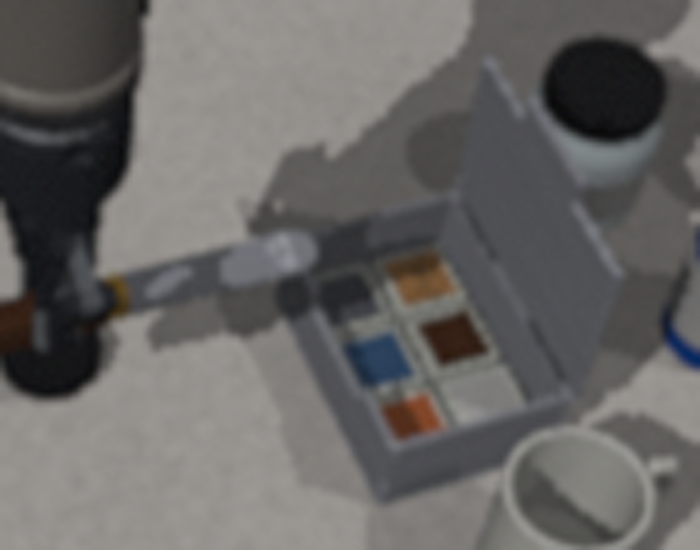

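The lid stands upright on its own: its corners at (488,60) and (618,272) fit 90°. The knife is clear. Now back over the board.

```bash
python3 -m crank '[{"linear":[0.02,0,0.005],"dr":[0,0,0],"hand":-1},{"linear":[0.04,0,0.03],"dr":[0,-4,0],"hand":-1},{"linear":[0.055,-0.005,0.06],"dr":[0,-8,0],"hand":-1},{"linear":[0.075,-0.0075,0.09],"dr":[0,-12,0],"hand":-1},{"linear":[0.095,-0.0075,0.12],"dr":[0,-16,0],"hand":-1},{"linear":[0.11,-0.0075,0.15],"dr":[0,-19.5,0],"hand":-1},{"linear":[0.1155,-0.0075,0.18],"dr":[0,-19.5,0],"hand":-1},{"linear":[0.1155,-0.0075,0.196],"dr":[0,-19.5,0],"hand":-1},{"linear":[0.1155,-0.0075,0.196],"dr":[0,-19.5,0],"hand":-1},{"linear":[0.1155,-0.0075,0.196],"dr":[0,-19.5,0],"hand":-1}]'
python3 - <<'E'
from st import *
o,M,tip=st()
yk=np.radians(91.8); b=np.array([np.cos(yk),np.sin(yk),0]); X=-b; Y=np.array([0,0,-1.]); T=np.stack([X,Y,np.cross(X,Y)],1)
print(M.T@(np.array([.6041,-.157,.0135])-o["eef_pos"]),Ro.from_matrix(M.T@T).as_rotvec(degrees=True).round(2))
g=o["eef_pos"]+M@[0,-.0075,0]
for n in ("scene","top"):
    cc=cam(n); bot.read_camera(n); print(n,proj(cc,tip),[(d["xy"],round(d["score"],2)) for d in bot.place_of(n,"knife_tip")[:3]],proj(cc,g),[(d["xy"],round(d["score"],2)) for d in bot.place_of(n,"knife_grip")[:3]])
E
```

```text
t: 13.8
eef_pos: [0.6065, -0.1527, 0.1598]
tool_rot: [-0.508, 0.509, -0.492, 0.492]
contact_force: [-1.0, -0.5, -1.3]
gripper_width: 0.205
t 13.8 eef [ 0.6065 -0.1527  0.1598] blade dir [-0.033  0.999 -0.001] tip rel lip along u -0.1272 side -0.1480 z 0.1673 F [-1.  -0.5 -1.3] T [ 0.03  0.01 -0.05] w 0.205 q [-0.27  0.52  0.57  1.78 -0.34  0.94  0.48]
[ 0.00414588  0.14634984 -0.00237863] [0.06 0.09 0.03]
scene [344.15253489 195.27659238] [([342.3, 192.3], 0.82), ([261.3, 207.3], 0.61), ([132.2, 173.9], 0.56)] [295.07841567 228.87816118] [([295.5, 226.7], 0.92), ([223.0, 218.6], 0.74), ([181.0, 183.4], 0.59)]
top [322.60299336 147.52661733] [([456.3, 364.1], 0.67), ([371.1, 232.1], 0.62), ([325.7, 147.7], 0.58)] [384.05972121 151.79514492] [([415.0, 313.9], 0.95), ([405.1, 250.0], 0.67)]
```

```bash
python3 -m crank '[{"linear":[0.003,0.03,-0.001],"dr":[0,0,0],"hand":-1},{"linear":[0.003,0.06,-0.001],"dr":[0,0,0],"hand":-1},{"linear":[0.003,0.09,-0.001],"dr":[0,0,0],"hand":-1},{"linear":[0.003,0.115,-0.001],"dr":[0,0,0],"hand":-1},{"linear":[0.003,0.13,-0.001],"dr":[0,0,0],"hand":-1},{"linear":[0.003,0.137,-0.001],"dr":[0,0,0],"hand":-1},{"linear":[0.003,0.14,-0.001],"dr":[0,0,0],"hand":-1},{"linear":[0.003,0.142,-0.001],"dr":[0,0,0],"hand":-1},{"linear":[0.003,0.142,-0.001],"dr":[0,0,0],"hand":-1}]' 40
python3 - <<'E'
from st import *
o,M,tip=st()
print(M.T@(np.array([.6041,-.157,.0135])-o["eef_pos"]))
cc=cam("scene"); im=bot.read_camera("scene"); a=im[195:285,245:365]; cv2.imwrite("pics/s6.png",cv2.resize(a,None,fx=6,fy=6,interpolation=cv2.INTER_CUBIC))
E
```

```text
t: 14.85
eef_pos: [0.607, -0.1543, 0.0191]
tool_rot: [0.509, -0.508, 0.491, -0.492]
contact_force: [0.3, -0.4, -0.2]
gripper_width: 0.2
t 14.85 eef [ 0.607  -0.1543  0.0191] blade dir [-0.035  0.999 -0.   ] tip rel lip along u -0.1287 side -0.1487 z 0.0265 F [ 0.3 -0.4 -0.2] T [-0.05 -0.    0.05] w 0.2 q [-0.18  0.71  0.46  1.84 -0.46  0.7   0.58]
[ 0.00258957  0.00557697 -0.00300934]
```

View pics/s6.png

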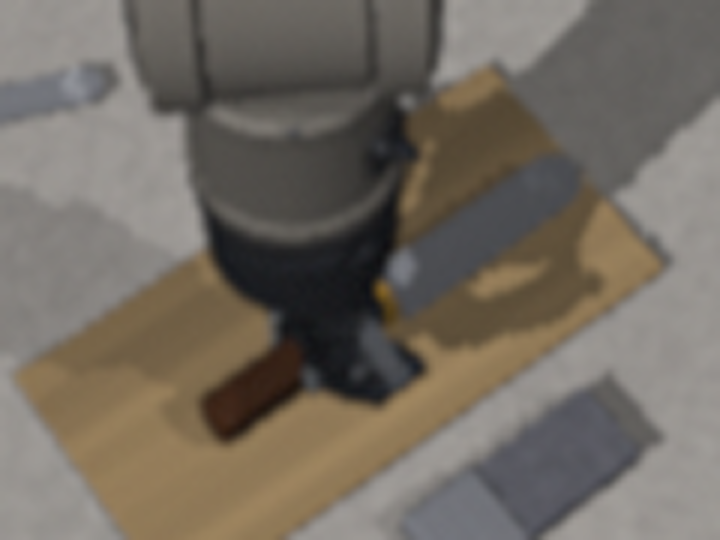

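The knife is parallel to and a few mm above the board, its handle at (250,390) and tip at (575,170) both within the board. Last millimetres.

```bash
python3 -m crank '[{"linear":[0.001,0.002,-0.001],"dr":[0,0,0],"hand":-1},{"linear":[0.001,0.004,-0.001],"dr":[0,0,0],"hand":-1},{"linear":[0.001,0.005,-0.001],"dr":[0,0,0],"hand":-1},{"linear":[0.001,0.005,-0.001],"dr":[0,0,0],"hand":-1},{"linear":[0.001,0.005,-0.001],"dr":[0,0,0],"hand":-1}]' 30
python3 -c "
from st import *
st()"
```

```text
t: 15.32
eef_pos: [0.6054, -0.1552, 0.0133]
tool_rot: [0.509, -0.509, 0.491, -0.491]
contact_force: [0.3, 0.1, -1.3]
gripper_width: 0.203
t 15.32 eef [ 0.6054 -0.1552  0.0133] blade dir [-0.035  0.999  0.   ] tip rel lip along u -0.1300 side -0.1475 z 0.0208 F [ 0.3  0.1 -1.3] T [-0.01  0.08  0.  ] w 0.203 q [-0.17  0.71  0.45  1.85 -0.47  0.69  0.58]
```

No contact yet, so I go down slowly.

```bash
python3 -m crank '[{"linear":[0,0.0005,0],"dr":[0,0,0],"hand":-1},{"linear":[0,0.001,0],"dr":[0,0,0],"hand":-1},{"linear":[0,0.001,0],"dr":[0,0,0],"hand":-1},{"linear":[0,0.001,0],"dr":[0,0,0],"hand":-1}]'
python3 -m crank '[{"linear":[0,0.0005,0],"dr":[0,0,0],"hand":-1},{"linear":[0,0.001,0],"dr":[0,0,0],"hand":-1},{"linear":[0,0.001,0],"dr":[0,0,0],"hand":-1},{"linear":[0,0.001,0],"dr":[0,0,0],"hand":-1}]'
```

```text
t: 15.65
eef_pos: [0.6056, -0.1553, 0.013]
tool_rot: [0.509, -0.508, 0.491, -0.491]
contact_force: [-3.2, 2.0, 6.6]
gripper_width: 0.2
t: 15.98
eef_pos: [0.6055, -0.1553, 0.013]
tool_rot: [0.509, -0.508, 0.491, -0.491]
contact_force: [-6.6, 2.8, 15.4]
gripper_width: 0.205
```

The knife is in contact with the board. I back off 1 mm, open gently and withdraw straight up.

```bash
python3 -m crank '[{"linear":[0,-0.001,0],"dr":[0,0,0],"hand":-1},{"linear":[0,-0.001,0],"dr":[0,0,0],"hand":-0.5},{"linear":[0,-0.001,0],"dr":[0,0,0],"hand":-0.4},{"linear":[0,-0.001,0],"dr":[0,0,0],"hand":-0.2},{"linear":[0,-0.001,0],"dr":[0,0,0],"hand":0},{"linear":[0,-0.001,0],"dr":[0,0,0],"hand":0},{"linear":[0,-0.005,0],"dr":[0,0,0],"hand":0},{"linear":[0,-0.015,0],"dr":[0,0,0],"hand":0},{"linear":[0,-0.03,0],"dr":[0,0,0],"hand":0},{"linear":[0,-0.05,0],"dr":[0,0,0],"hand":0}]'
python3 -m crank '[{"linear":[0.02,-0.04,0],"dr":[0,0,0],"hand":0},{"linear":[0.05,-0.08,0],"dr":[0,0,0],"hand":0},{"linear":[0.07,-0.12,0],"dr":[0,0,0],"hand":0},{"linear":[0.09,-0.15,0],"dr":[0,0,0],"hand":0},{"linear":[0.09,-0.17,0],"dr":[0,0,0],"hand":0},{"linear":[0.09,-0.17,0],"dr":[0,0,0],"hand":0},{"linear":[0.09,-0.17,0],"dr":[0,0,0],"hand":0}]'
python3 - <<'E'
from st import *
st(); c=cam("wrist"); w=bot.read_camera("wrist")
for t,z in(("knife_grip",.02),("knife_tip",.02)): print(t,[(round(d["score"],2),onplane(c,d["xy"],z).round(3)) for d in bot.place_of("wrist",t)[:3]])
s=bot.read_camera("scene"); a=cv2.resize(s[80:320,150:470],(420,315)); b=cv2.resize(w,(380,238)); 
o=np.zeros((315,800,3),np.uint8); o[:,:420]=a; o[:238,420:]=b; cv2.imwrite("pics/end.png",o)
E
```

```text
t: 16.82
eef_pos: [0.6048, -0.1552, 0.062]
tool_rot: [-0.508, 0.509, -0.492, 0.491]
contact_force: [0.9, -0.0, 0.3]
gripper_width: 0.497
t: 17.4
eef_pos: [0.6093, -0.2466, 0.2347]
tool_rot: [0.509, -0.507, 0.49, -0.493]
contact_force: [0.4, 0.2, -0.1]
gripper_width: 0.505
t 17.4 eef [ 0.6093 -0.2466  0.2347] blade dir [-0.033  0.999 -0.001] tip rel lip along u -0.2161 side -0.1784 z 0.2420 F [ 0.4  0.2 -0.1] T [ 0.05  0.06 -0.03] w 0.505 q [-0.14  0.5   0.61  1.63 -0.31  1.1   0.59]
knife_grip [(0.7, array([ 0.407, -0.245,  0.02 ]))]
knife_tip [(0.69, array([ 0.443, -0.152,  0.02 ]))]
```

The picture limit is reached, so I do the last checks with numbers.

Run:
```python
from st import *
for n in("scene","top"):
    cc=cam(n); bot.read_camera(n)
    for t,z in(("knife_grip",.02),("knife_tip",.02),("mug",0),("cap",0),("brush",0),("bowl",0),("jar_tall",0),("lid_lip",.189)): print(n,t,[(round(d["score"],2),np.round(d["xy"]).tolist(),onplane(cc,d["xy"],z)[:2].round(3).tolist()) for d in bot.place_of(n,t)[:3]])
    print("upright lip px",proj(cc,lip+.129*u+[0,0,.129]))
    for d in bot.cut_out(n,"knife"):
        ys,xs=np.nonzero(d["pixels"]); P=np.array([onplane(cc,p,.02)[:2] for p in zip(xs,ys)],np.float32); print("  knife",round(d["score"],2),cv2.minAreaRect(P))
```

```text
scene knife_grip [(0.82, [295.0, 253.0], [0.602, -0.155]), (0.67, [184.0, 183.0], [0.243, -0.289]), (0.55, [221.0, 218.0], [0.403, -0.259])]
scene knife_tip [(0.88, [132.0, 176.0], [0.138, -0.397]), (0.74, [336.0, 221.0], [0.589, -0.014])]
scene mug [(0.92, [413.0, 204.0], [0.667, 0.203]), (0.32, [173.0, 282.0], [0.478, -0.446])]
scene cap [(0.74, [315.0, 161.0], [0.386, 0.065]), (0.4, [302.0, 245.0], [0.585, -0.124])]
scene brush [(0.65, [314.0, 286.0], [0.697, -0.163])]
scene bowl [(0.63, [175.0, 286.0], [0.492, -0.446])]
scene jar_tall [(0.75, [446.0, 154.0], [0.598, 0.402])]
scene lid_lip [(0.94, [417.0, 117.0], [0.535, 0.283]), (0.25, [404.0, 147.0], [0.588, 0.191])]
upright lip px [416.57707182 117.70344848]
  knife 0.77 ((0.6022893786430359, -0.11017931252717972), (0.026081155985593796, 0.19964584708213806), 2.054616928100586)
  knife 0.73 ((0.49606823921203613, 0.2912209928035736), (0.19783321022987366, 0.312223881483078), 11.671429634094238)
  knife 0.57 ((0.21375352144241333, -0.32149890065193176), (0.19653551280498505, 0.030220642685890198), 42.1838493347168)
top knife_gri
[... 153 characters left out ...]
61, [249.0, 139.0], [0.664, 0.206])]
top cap [(0.42, [285.0, 244.0], [0.383, 0.067]), (0.25, [165.0, 200.0], [0.465, 0.407])]
top brush [(0.83, [383.0, 136.0], [0.713, -0.17]), (0.53, [321.0, 166.0], [0.606, -0.006])]
top bowl [(0.63, [477.0, 226.0], [0.482, -0.439]), (0.58, [174.0, 154.0], [0.597, 0.408])]
top jar_tall [(0.78, [173.0, 150.0], [0.608, 0.412])]
top lid_lip [(0.81, [195.0, 160.0], [0.534, 0.279])]
upright lip px [193.98774078 158.77375248]
  knife 0.89 ((0.20873138308525085, -0.3210483491420746), (0.1985844224691391, 0.02691929042339325), 44.434906005859375)
  knife 0.74 ((0.6017807722091675, -0.06278621405363083), (0.03114762343466282, 0.09821471571922302), 6.072027683258057)
```

The knife is flat on its board, the lid's lip matches the upright position within about 1 px in both cameras, and the bystanders I checked are in place.

```bash
python3 -c "
from station import bot
print(bot.hand_in())"
```

```text
the job is handed in; nothing more can be done
None
```

The job is done and handed in, after about 18 s of robot time. I gripped the larger dark-handled knife on the board and slid its blade about 27 mm under the lip. I raised the lid along an arc to upright, backed out, laid the knife on its board and moved the gripper clear.

**Last checks:**
- **Lid:** its lip is within about 1–2 px of the 90° position in both the scene and top cameras.
- **Knife:** grip at (0.602, -0.155) and tip at about (0.59, -0.015), the same as at the start within 2–3 mm.
- **Bystanders:** mug, cap, brush, bowl and tall jar are unmoved to within the detection noise of about 1 cm. I did not measure the grey and wide jars again.
- **Forces:** the readings I took showed only a few newtons on the lid. The highest was about 15 N, when the knife was pressed onto the board just before release.

**Gaps and disagreements:**
- **Final picture:** I could not view it because the limit of 12 was reached, so the end state rests on the network detections.
- **Detections:** the wrist camera did not find the laid-down knife in its last look. The top camera saw only part of it, since the arm was in the way. The scene camera found it whole.

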